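Brace the key jar in the caddy and unscrew its lid

TASK

Stand the two square jars upright in the two empty cells of the wooden caddy, one in each, with their lids still on tight. Then, with its cell keeping it from turning, unscrew the tight lid of the taller jar anticlockwise, stop turning once the thread lets go, and lift the lid straight up just clear of the jar so that I can drop the spare keys in. Finish still holding the lid level a finger's width or two above the open mouth, and leave the other things on the ledge and the light in the middle cell where they are.

Things in the scene. Friction and masses are not known exactly. Their poses are not given: they have to be found in the camera images.
- jar_mid (a point): Taller jar: square white ceramic body 56 x 56 mm, 68 mm high, sides along its x and y, round neck, steel screw lid; 99 mm high with the lid on, 0.43 kg in all. This point is on its axis half-way up the square body, 34 mm above the underside; z up. Loose on the ledge it just turns along with its lid; a cell stops it after about 0.11 rad of turn either way.
- jar: The same taller jar; origin at the centre of its underside, same axes. With the lid off, the top of its neck (a springy rubber ring) is 93.5 mm above the underside.
- lid_mid (a point): Steel lid of the taller jar: round, 56 mm across, 25 mm high, ribbed round the upper 9 mm, 45 g, strong enough to carry the jar by. This point is at its centre, half-way up, 53 mm above jar_mid when tight; z up through the top. Tight, the lid's x axis points 90 deg clockwise (from above) of the jar's x; turned free by a quarter turn it is parallel to the jar's x.
- lid: The same lid; origin at the centre of its lower edge. Two inner lugs sit under ridges on the neck: turned anticlockwise 55 to 60 deg relative to the jar (rising 2 to 3 mm) they come free; past 150 deg they strike the next ridges. Turning takes up to 0.3 N m: grip with 30 N or more. Its edge clears the neck when lifted 20 mm above its tight place.
- short_mid (a point): Shorter jar, lid stays on: square white ceramic body 56 x 56 mm, 44 mm high, same kind of round steel lid 56 mm across (its lower edge 50 mm, its top 75 mm above the underside); 0.30 kg. This point is on its axis, 37.5 mm above the underside (half of the whole height); sides along its x and y, z up.
- cell_left (a point): Centre of the inner floor of the caddy's end cell on the +y side of the caddy. The caddy is a fixed low plywood box 74 x 210 mm, 36 mm high, walls, dividers and floor 6 mm thick, with three cells 62 x 62 mm in a row along its y. This floor is 6 mm above the ledge and the walls rise 30 mm above it; x and y lie along the caddy's sides.
- cell_right (a point): Centre of the inner floor of the caddy's other end cell (-y side of the caddy), 136 mm from the first; same axes and sizes.
- bike_light: Black bicycle light, 34 x 40 mm, 34 mm high, standing in the caddy's middle cell; origin at the centre of its underside. To be left alone.
- key_bowl: Green ceramic bowl 124 mm across, 50 mm high; origin at the centre of its underside. To be left alone.
- keys: Two flat steel keys on a split ring, 4 mm thick, reaching 65 mm from the ring's centre along +x; origin at the ring's centre. To be left alone.
- shoehorn: Shoehorn 253 mm long, up to 44 mm wide and 12 mm high, lying flat along its x: bone handle 110 mm towards -x, steel blade 143 mm towards +x of the origin. To be left alone.

How it is judged:
By the outcome, as a careful person would: the job done as asked, in the order asked, and still so for the second after the job is handed in, while the arm keeps its last pose, push and grip.
It also fails if it takes over 67 s, if anything falls off the work surface, if the arm or the gripper's body presses on something with over 40 N, if the wrist force passes 120 N, or if a joint passes its speed limit or range.

ROBOT

A 6-joint arm with a two-finger parallel gripper is mounted at the origin on the work surface. World frame = base frame: x ahead of the robot, y to its left, z up, the work surface at z = 0. Lengths are in m, angles in degrees, forces in N, time in s.
With the tool pointing down it reaches from about 0.375 to 0.9 m from the base axis. Payload 3.1 kg.
Tool frame: the origin (TCP) lies on the centre line of the jaws, within the pads' length; the fingertips stand 22 mm ahead of it and the grasp point (between the pads) lies 3 mm ahead of it; y points along the fingers, z is the direction in which the jaws open and shut, and the axes are right-handed (so a half turn about y gives the same grasp; the last joint's range is limited). The gripper opens to 87 mm and grips with 3 to 60 N. Pads are 19 mm wide; open, the fingers measure 117 mm over their backs; the gripper's body (75 mm by 190 mm) begins 51 mm behind the grasp point.
Start: joints at [62.08, 30.224, 82.088, -0, 67.689, -10.227], TCP at [0.19, 0.595, 0.245] pointing down, gripper open.
Joint ranges: [-176.69, 176.69], [-43.24, 126.21], [12.49, 139.97], [-82, 262], [0, 151.66], [-163.58, 163.58]. Speed limits (degrees/s): [159.86, 159.86, 180, 180, 180, 180].

INTERFACE

Orientations are given as a 3x3 rotation matrix whose columns are the frame's x, y, z axes.
In Python, from rig import bot gives the robot as it stands.
- The arm moves only by the tool jog_arm, never from a script. Its argument "motion" is one flat list of numbers, 6 for each row, row after row: the shift along the tool's x, y, z in mm, then the turn, a rotation vector about the tool's x, y, z in degrees. A call has 1 to 20 rows; each row is the pose to reach, as a shift and turn from the pose commanded when the call began, along the tool's axes at that moment; what a row does not reach only later rows make up. A row lasts 1/8 s, in which the tool goes at most 62.5 mm and 10.7 degrees, less where a joint would pass 70% of its speed; a pose out of reach is approached as far as the arm can. A call with a gripper value outside its range is refused whole. "gripper" is the opening, from 0 (shut) to 1 (fully open), set as the call begins (left out, the last holds). The fingers move at their own pace and stop on an object; the grip force is fixed at half the most. Time passes only in rows, so rows that repeat a pose let the fingers close. It gives the time, the measured TCP pose, the force and the opening at its end, in the units of the state.
- bot.read_state(): the state, without advancing time (a new reading comes with each control period).
- bot.capture(name): name is "scene" or "side" or "wrist"; returns (picture, depth): 384x512x3 uint8, red, green, blue; 384x512 float32, m along the optical axis (not along the pixel's ray), 0 where there is no reading.
- bot.get_calibration(name): a dict with "mtx" (3x3 intrinsics, pixels), "k1" (the pictures are not rectified: a ray, as slopes to the right and down, at radius r is drawn at 1 + k1 r^2 times it, then the intrinsics apply), "pose" (4x4, takes a point from camera to world coordinates); the wrist camera has in their place "hand_eye" (4x4, takes a point from camera to tool coordinates, whose origin is the TCP and whose axes are the tool frame's). Camera axes: x right, y up, looking along -z (the intrinsics and any distortion apply to the point x, -y, -z); pixel columns grow to the right and rows downward; lengths in m; the calibration is good to about 2 mm. A picture is of the moment at which its call begins: read the wrist's pose just before it. get_calibration takes no time and is no camera call.
- bot.hand_in(): hands the job in, once; it reports no verdict.
The state is a dict: "time_s": time; "joint_positions": joint angles; "qvel": joint speeds; "tau": joint torques, N m; "position": TCP position; "tcp_rot": TCP orientation; "force": force on the tool from outside, world axes, zero at the start; "moment": the same for the moment, N m; "opening": opening from 0.0 (shut) to 1.0 (fully open).
Only numpy, scipy, OpenCV 4.12 (cv2) and the standard library are available. Lean on these libraries where they do the work, as an engineer would, in place of code of your own. Each camera call takes 0.05 s, during which the arm holds its last target.

## Working session

There is one attempt and no reset: what is moved stays moved. The work goes in short steps, Python scripts to look and compute and a tool call to move; the robot and the scene stay as the last step left them, time stands still between calls to the robot, and variables do not carry over. Pictures are saved under pics/ and viewed, and the job is handed in when it is done.

Besides the shell and the picture viewer there is one more tool, called after "Emit:" as name(argument=value, ...) on one line, values as JSON. jog_arm: Moves the arm, as the interface text tells. Its arguments: {"type":"object","properties":{"motion":{"type":"array","items":{"type":"number"}},"gripper":{"type":"number"}},"required":["motion"]}

```bash
ls; mkdir -p pics
cat > h.py <<'E'
import numpy as np, cv2
from rig import bot
def cal(n,st=None):
    c=bot.get_calibration(n); K=np.array(c['mtx']);k1=c['k1']
    if 'pose' in c: P=np.array(c['pose'])
    else:
        T=np.eye(4);T[:3,:3]=st['tcp_rot'];T[:3,3]=st['position'];P=T@np.array(c['hand_eye'])
    return K,k1,P
def shot(n,fn):
    st=bot.read_state(); im,d=bot.capture(n)
    cv2.imwrite('pics/'+fn+'.png',im[:,:,::-1]); K,k1,P=cal(n,st)
    np.savez('pics/'+fn+'.npz',im=im,d=d,K=K,k1=k1,P=P); return im,d,K,k1,P
def load(fn):
    z=np.load('pics/'+fn+'.npz'); return z['im'],z['d'],z['K'],float(z['k1']),z['P']
def slopes(uv,K,k1):
    uv=np.atleast_2d(np.array(uv,float)); s=np.c_[(uv[:,0]-K[0,2])/K[0,0],(uv[:,1]-K[1,2])/K[1,1]]
    r=s.copy()
    for _ in range(20): r=s/(1+k1*(r**2).sum(1,keepdims=True))
    return r
def plane(uv,z,K,k1,P):
    s=slopes(uv,K,k1); d=np.c_[s[:,0],-s[:,1],-np.ones(len(s))]@P[:3,:3].T
    o=P[:3,3]; return o+d*((z-o[2])/d[:,2])[:,None]
def deproj(d,K,k1,P):
    h,w=d.shape; u,v=np.meshgrid(np.arange(w),np.arange(h)); s=slopes(np.c_[u.ravel(),v.ravel()],K,k1)
    z=d.ravel(); p=np.c_[s[:,0]*z,-s[:,1]*z,-z]@P[:3,:3].T+P[:3,3]; p[z==0]=np.nan
    return p.reshape(h,w,3)
def proj(X,K,k1,P):
    X=np.atleast_2d(X); c=(X-P[:3,3])@P[:3,:3]; s=np.c_[c[:,0]/-c[:,2],-c[:,1]/-c[:,2]]
    s=s*(1+k1*(s**2).sum(1,keepdims=True)); return s*[K[0,0],K[1,1]]+[K[0,2],K[1,2]]
E
python3 - <<'E'
from h import *
st=bot.read_state(); print(st)
for n in ('scene','side','wrist'):
    _,d,K,k1,P=shot(n,n+'0'); print(n,K[0],k1,P.round(3),np.nanmin(d),np.max(d))
E
```

```text
pics
{'time_s': 0.0, 'joint_positions': array([ 6.20798587e+01,  3.02765157e+01,  8.21582814e+01,  3.66880854e-04,
        6.76876345e+01, -1.02286025e+01]), 'qvel': array([ 0.08247713, -0.03669241, -0.06691603,  0.05526322,  0.02554274,
       -0.06390528]), 'tau': array([-5.08240137e-04, -4.40038919e+01, -1.76590616e+01,  6.30507711e-02,
        5.83431136e-02, -1.88782205e-04]), 'position': array([0.18958616, 0.59482304, 0.24358733]), 'tcp_rot': array([[ 9.52705434e-01, -1.00578525e-03,  3.03893639e-01],
       [-3.03895059e-01, -1.88533278e-03,  9.52703647e-01],
       [-3.85274635e-04, -9.99997717e-01, -2.10181995e-03]]), 'force': array([-0.41899258, -0.2219077 ,  0.25837904]), 'moment': array([0.01915478, 0.00666272, 0.0225445 ]), 'opening': 0.9959998297874387}
scene [413.07018433   0.         252.09298116] 0.016796368398257395 [[-0.843 -0.4    0.359  0.898]
 [ 0.538 -0.645  0.544  0.44 ]
 [ 0.014  0.651  0.759  0.773]
 [ 0.     0.     0.     1.   ]] 0.0 3.376034
side [483.67300276   0.         253.41126663] -0.07009970469104065 [[ 0.859  0.302 -0.413  0.031]
 [-0.511  0.534 -0.674 -0.972]
 [ 0.017  0.79   0.613  0.942]
 [ 0.     0.     0.     1.   ]] 0.0 3.864174
wrist [275.43467002   0.         255.95869397] 0.02334130532525115 [[ 0.305 -0.924 -0.23   0.127]
 [ 0.952  0.295  0.076  0.615]
 [-0.002 -0.242  0.97   0.384]
 [ 0.     0.     0.     1.   ]] 0.0 1.1892617
```

View pics/scene0.png

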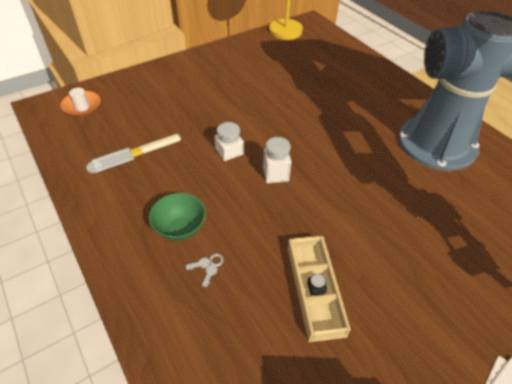

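View pics/side0.png

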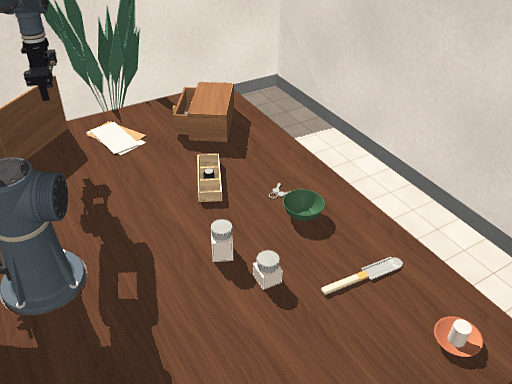

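View pics/wrist0.png

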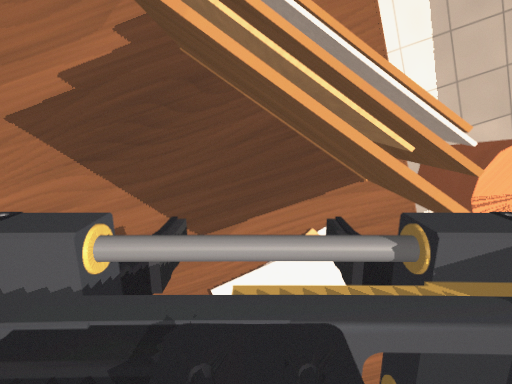

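The scene view shows both jars upright, taller at (277,160) and shorter at (229,140). The caddy is at (318,290) with the light in the middle cell, the bowl is at (177,216) and the keys at (208,268). The side view shows the same objects, taller jar at (222,240) and shorter at (267,270). Next I'll measure them with the depth readings.

Run:
```python
from h import *
for n in ('scene0','side0'):
    im,d,K,k1,P=load(n); p=deproj(d,K,k1,P)
    R={'scene0':dict(tall=(255,130,300,190),short=(205,115,250,168),cad=(280,230,355,345)),
       'side0':dict(tall=(200,212,240,268),short=(245,245,290,292),cad=(190,148,228,206))}[n]
    for k,(a,b,c,e) in R.items():
        q=p[b:e,a:c].reshape(-1,3); q=q[~np.isnan(q[:,0])]
        zs=q[:,2]; 
        if k=='cad':
            m=(zs>.030)&(zs<.042); 
        else:
            h={'tall':.099,'short':.075}[k]; m=abs(zs-h)<.006
        t=q[m]; r=cv2.minAreaRect((t[:,:2]*1000).astype(np.float32))
        print(n,k,len(t),'z',np.median(t[:,2]).round(4),'median',np.median(t[:,:2],0).round(4),'rect',r)
    tb=p[300:320,150:200].reshape(-1,3); print('table z',np.nanmedian(tb[:,2]))
    for nm in R:
        a,b,c,e=R[nm]; 
        cv2.imwrite(f'pics/{n}_{nm}.png',cv2.resize(im[b:e,a:c,::-1],None,fx=7,fy=5 if nm=='cad' else 7,interpolation=cv2.INTER_CUBIC))
```

```text
scene0 tall 333 z 0.1003 median [ 0.4472 -0.1334] rect ((446.3236999511719, -134.67852783203125), (55.59629440307617, 54.08541488647461), 62.342674255371094)
scene0 short 285 z 0.0753 median [ 0.5052 -0.2693] rect ((504.3623962402344, -271.18310546875), (56.759254455566406, 53.87726593017578), 58.78030014038086)
scene0 cad 1314 z 0.0357 median [0.5655 0.1825] rect ((561.7910766601562, 174.81007385253906), (210.91439819335938, 75.83349609375), 64.99722290039062)
table z 0.0007738890283291999
side0 tall 283 z 0.099 median [ 0.4442 -0.1425] rect ((446.1873779296875, -140.48963928222656), (57.83348083496094, 54.358123779296875), 62.561641693115234)
side0 short 316 z 0.0738 median [ 0.503  -0.2773] rect ((503.9663391113281, -276.5665588378906), (58.44546890258789, 55.047035217285156), 59.820533752441406)
side0 cad 327 z 0.0345 median [0.5597 0.1651] rect ((561.7907104492188, 170.49176025390625), (217.76991271972656, 74.08434295654297), 65.07202911376953)
table z -0.00015930043477219158
```

```bash
cat >> h.py <<'E'
def go(x,y,z,zyaw):
    """shift/turn (mm, deg) from the present TCP to world TCP x,y,z, pointing down, tool z axis at yaw zyaw"""
    st=bot.read_state(); R=np.array(st['tcp_rot']); p=np.array(st['position'])
    a=np.radians(zyaw); zz=np.array([np.cos(a),np.sin(a),0]); yy=np.array([0,0,-1.]); Rt=np.c_[np.cross(yy,zz),yy,zz]
    s=R.T@(np.array([x,y,z])-p)*1000; rv=np.degrees(cv2.Rodrigues(R.T@Rt)[0].ravel())
    print('t',round(st['time_s'],2),'pos',(p*1000).round(1),'zyaw',np.degrees(np.arctan2(R[1,2],R[0,2])).round(2),'tilt',np.degrees(R[2,[0,2]]).round(2),'F',np.round(st['force'],1),'M',np.round(st['moment'],2),'open',round(st['opening'],3),'q',np.round(st['joint_positions'],0))
    print('SHIFT',s.round(1),'TURN',rv.round(2))
E
python3 - <<'E'
from h import *
go(.648,.146,.245,72.3)
E
```

```text
t 0.15 pos [189.7 595.  243.8] zyaw 72.31 tilt [-0.02 -0.09] F [-0.6 -0.3  0.2] M [ 0.01 -0.01  0.01] open 0.996 q [ 62.  30.  82.   0.  68. -10.]
SHIFT [ 573.1   -0.9 -288.4] TURN [ 0.09  0.01 -0.02]
```

Emit:
jog_arm(motion=[50, 0, -25, 0, 0, 0, 100, 0, -50, 0, 0, 0, 150, 0, -75, 0, 0, 0, 200, 0, -100, 0, 0, 0, 250, 0, -125, 0, 0, 0, 300, 0, -150, 0, 0, 0, 350, 0, -175, 0, 0, 0, 400, 0, -200, 0, 0, 0, 450, 0, -225, 0, 0, 0, 500, 0, -250, 0, 0, 0, 550, 0, -275, 0, 0, 0, 570, 0, -288, 0, 0, 0, 573, 0, -289, 0, 0, 0, 573, 0, -289, 0, 0, 0])

```text
time_s: 1.9
position: [0.6466, 0.1471, 0.2442]
tcp_rot: [[0.953, -0.002, 0.303], [-0.303, 0.001, 0.953], [-0.002, -1.0, 0.0]]
force: [-0.4, -0.2, -0.6]
opening: 1.005
```

Run:
```python
from h import *
shot('wrist','w1')
go(.56,-.232,.245,72.3)
```

```text
t 1.95 pos [646.5 147.5 244.4] zyaw 72.4 tilt [-0.1  0. ] F [-0.7 -0.1 -0.7] M [0.05 0.04 0.03] open 1.001 q [  3.  33.  76.   0.  71. -69.]
SHIFT [  32.3   -0.7 -387.9] TURN [-0.   0.1 -0.1]
```

View pics/w1.png

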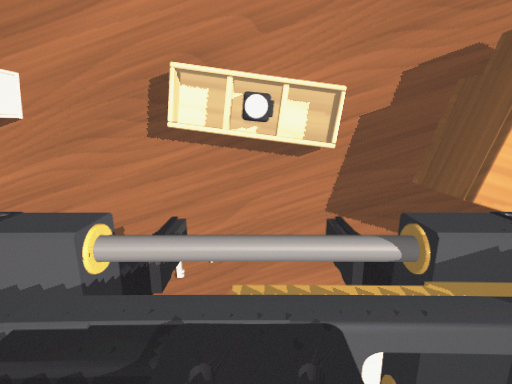

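The wrist view shows the whole caddy. Its rim corners are at about (173,64), (346,86), (335,147) and (168,126), with the light at (257,105). I'll measure it and move over the jars.

Emit:
jog_arm(motion=[5, 0, -50, 0, 0, 0, 9, 0, -100, 0, 0, 0, 13, 0, -150, 0, 0, 0, 17, 0, -200, 0, 0, 0, 21, 0, -250, 0, 0, 0, 25, 0, -300, 0, 0, 0, 29, 0, -350, 0, 0, 0, 32, 0, -385, 0, 0, 0, 32, 0, -388, 0, 0, 0, 32, 0, -388, 0, 0, 0])

```text
time_s: 3.2
position: [0.5604, -0.2316, 0.2446]
tcp_rot: [[0.953, -0.0, 0.303], [-0.303, 0.001, 0.953], [-0.001, -1.0, 0.001]]
force: [0.0, 0.4, -0.5]
opening: 0.998
```

Run:
```python
from h import *
shot('wrist','w2')
im,d,K,k1,P=load('w1'); p=deproj(d,K,k1,P)
q=p[50:160,155:360].reshape(-1,3); t=q[(q[:,2]>.03)&(q[:,2]<.040)]
# exclude light: bright/black area radius 30 around centre
c=np.array([.5618,.1725]); t=t[np.linalg.norm(t[:,:2]-c,axis=1)>.031]
print(len(t),np.median(t[:,2]),cv2.minAreaRect((t[:,:2]*1000).astype(np.float32)))
hsv=cv2.cvtColor(im,cv2.COLOR_RGB2HSV)
cor=plane([(173,64),(346,86),(335,147),(168,126)],.036,K,k1,P)[:,:2]*1000
print(cor.round(1),cor.mean(0)); 
for i in range(4):
    e=cor[(i+1)%4]-cor[i]; print(np.linalg.norm(e).round(1),np.degrees(np.arctan2(e[1],e[0])).round(1)%90)
```

```text
3003 0.035082720369589204 ((562.5503540039062, 172.7918701171875), (210.24826049804688, 74.10426330566406), 64.94477844238281)
[[489.5  96.5]
 [573.8 282.2]
 [639.1 253.2]
 [552.3  64.4]] [563.65787088 174.0645421 ]
203.9 65.6
71.5 66.0
207.7 65.3
70.5 62.900000000000006
```

View pics/w2.png

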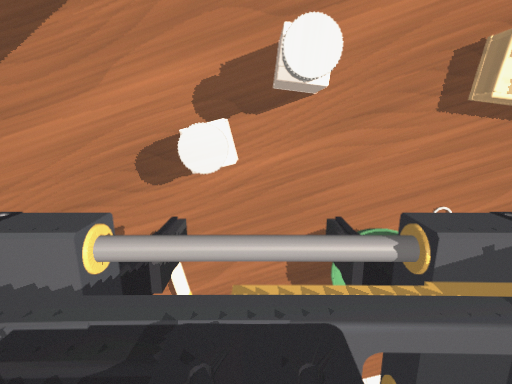

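The wrist view shows the tall jar's lid at about (312,46), with its body to the lower left of it. The short jar's lid is at about (205,147), with its body corners to the upper right. I'll get positions and yaws from the depth points.

Run:
```python
from h import *
im,d,K,k1,P=load('w2'); p=deproj(d,K,k1,P)
def circ(t):
    (c,r)=cv2.minEnclosingCircle((t[:,:2]*1000).astype(np.float32)); rc=cv2.minAreaRect((t[:,:2]*1000).astype(np.float32)); return np.round(c,1),round(r,1),rc
reg=dict(tall=(265,5,350,100,.099,.068),short=(168,110,245,180,.075,.044))
for k,(a,b,c,e,h,hb) in reg.items():
    q=p[b:e,a:c].reshape(-1,3)
    t=q[(abs(q[:,2]-h)<.004)]; print(k,'lidtop',len(t),np.median(t[:,2]).round(4),circ(t))
    s=q[(abs(q[:,2]-hb)<.003)]; 
    if len(s)>5: print(' shoulder',len(s),cv2.minAreaRect((s[:,:2]*1000).astype(np.float32)))
    s=q[(q[:,2]>.006)&(q[:,2]<hb+.003)]; print(' body',len(s),cv2.minAreaRect((s[:,:2]*1000).astype(np.float32)))
# body pts combined from fixed views, 2D outline
for k,(hb,c0) in dict(tall=(.068,(.4465,-.1375)),short=(.044,(.504,-.274))).items():
  for n in ('scene0','side0','w2'):
    im,d,K,k1,P=load(n); q=deproj(d,K,k1,P).reshape(-1,3); q=q[~np.isnan(q[:,0])]
    s=q[(q[:,2]>.006)&(q[:,2]<hb-.004)&(np.linalg.norm(q[:,:2]-c0,axis=1)<.055)]
    # vertical-face lines: angle histogram via RANSAC
    best=(0,)
    rng=np.random.default_rng(0); xy=s[:,:2]*1000; out=[]
    for rep in range(2):
      best=(0,)
      for _ in range(800):
        i,j=rng.choice(len(xy),2,False); v=xy[j]-xy[i]; L=np.linalg.norm(v)
        if L<25: continue
        nrm=np.array([-v[1],v[0]])/L; m=abs((xy-xy[i])@nrm)<1.5
        if m.sum()>best[0]: best=(m.sum(),m)
      vx,vy,x0,y0=cv2.fitLine(xy[best[1]].astype(np.float32),cv2.DIST_L2,0,.01,.01).ravel()
      out.append((int(best[0]),round(float(np.degrees(np.arctan2(vy,vx))%90),1))); xy=xy[~best[1]]
      if len(xy)<30: break
    print(k,n,len(s),out)
```

```text
tall lidtop 3155 0.0996 (array([ 445.9, -139. ]), 28.7, ((445.7657165527344, -139.3396453857422), (56.031925201416016, 56.63745880126953), 45.0522575378418))
 shoulder 503 ((446.0304870605469, -139.16806030273438), (55.64632034301758, 55.96762466430664), 65.55502319335938)
 body 978 ((446.0886535644531, -139.20150756835938), (55.63367462158203, 56.124755859375), 65.58492279052734)
short lidtop 1996 0.0747 (array([ 503.5, -276. ]), 28.6, ((503.48822021484375, -275.80963134765625), (55.68843078613281, 56.043277740478516), 30.93870735168457))
 shoulder 313 ((503.4580078125, -275.88018798828125), (55.684207916259766, 55.575904846191406), 86.40453338623047)
 body 428 ((503.45953369140625, -275.856201171875), (55.73227310180664, 55.575904846191406), 86.40453338623047)
tall scene0 422 [(285, 66.0), (68, 65.4)]
tall side0 338 [(203, 66.1), (69, 66.2)]
tall w2 469 [(356, 65.2), (113, 65.7)]
short scene0 258 [(150, 85.9), (73, 86.6)]
short side0 269 [(126, 84.5), (86, 87.4)]
short w2 113 [(113, 86.5)]
```

Run:
```python
import cv2
im=cv2.imread('pics/w2.png'); cv2.imwrite('pics/w2z.png',cv2.resize(im[0:185,160:350],None,fx=4,fy=3.2*1,interpolation=cv2.INTER_CUBIC) if 0 else cv2.resize(im[0:185,160:350],None,fx=3.2,fy=3.2,interpolation=cv2.INTER_CUBIC))
```

```text
(no output)
```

View pics/w2z.png

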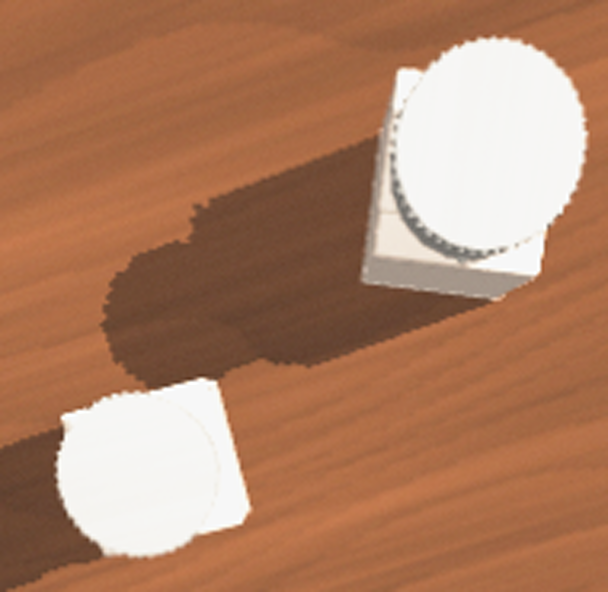

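Run:
```python
from h import *
go(.5035,-.2759,.074,72.4)
```

```text
t 3.25 pos [ 560.6 -231.3  244.6] zyaw 72.41 tilt [-0.03  0.05] F [-0.4 -0.2 -0.1] M [ 0.   -0.04  0.05] open 1.001 q [ -33.   29.   85.    0.   66. -105.]
SHIFT [-40.9 170.6 -59.9] TURN [-0.05  0.01 -0.03]
```

Emit:
jog_arm(motion=[-14, 20, -20, 0, 0, 0, -28, 50, -40, 0, 0, 0, -41, 80, -60, 0, 0, 0, -41, 110, -60, 0, 0, 0, -41, 135, -60, 0, 0, 0, -41, 155, -60, 0, 0, 0, -41, 168, -60, 0, 0, 0, -41, 170, -60, 0, 0, 0, -41, 170, -60, 0, 0, 0])

```text
time_s: 4.38
position: [0.5038, -0.2779, 0.0751]
tcp_rot: [[0.953, 0.001, 0.303], [-0.303, -0.001, 0.953], [0.001, -1.0, -0.0]]
force: [-0.3, -0.9, 0.8]
opening: 1.001
```

Run:
```python
from h import *
go(.5035,-.2759,.074,72.4)
for n in ('scene','wrist'): shot(n,n+'3')
a=cv2.imread('pics/scene3.png')[90:230,180:340];b=cv2.imread('pics/wrist3.png')
cv2.imwrite('pics/c3.png',np.hstack([cv2.resize(a,(411,360)),cv2.resize(b,(384,360))]))
```

```text
t 4.38 pos [ 503.8 -277.9   75.1] zyaw 72.35 tilt [ 0.05 -0.02] F [-0.3 -0.9  0.8] M [ 0.05 -0.02 -0.03] open 1.001 q [ -40.   40.   97.    0.   43. -112.]
SHIFT [-0.9  1.1  1.8] TURN [ 0.02 -0.05  0.05]
```

View pics/c3.png

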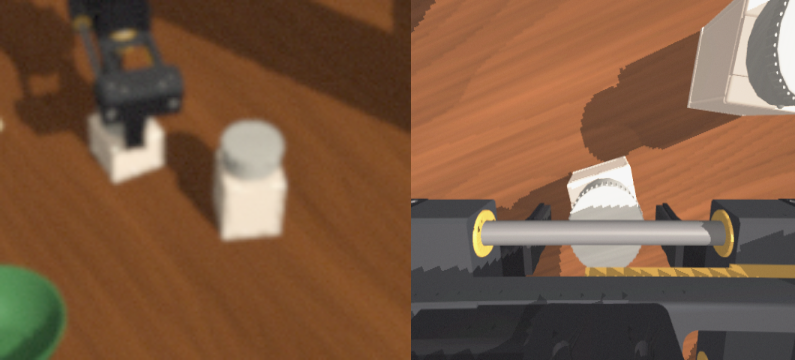

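The fingers straddle the short lid. In the wrist half of the picture the lid is at (604,222), midway between the fingers. I'll close and lift.

Emit:
jog_arm(motion=[0, 0, 1, 0, 0, 0, 0, 0, 1, 0, 0, 0, 0, 0, 1, 0, 0, 0, 0, 0, 1, 0, 0, 0, 0, 0, 1, 0, 0, 0, 0, 0, 1, 0, 0, 0], gripper=0)

```text
time_s: 5.22
position: [0.5036, -0.2768, 0.0746]
tcp_rot: [[0.953, 0.0, 0.304], [-0.304, 0.0, 0.953], [-0.0, -1.0, 0.0]]
force: [0.5, 2.6, 1.8]
opening: 0.631
```

Run:
```python
from h import *
go(.5036,-.2768,.180,72.35)
go(.5913,.2344,.180,50.9)
```

```text
t 5.22 pos [ 503.6 -276.8   74.6] zyaw 72.3 tilt [-0.01  0.03] F [0.5 2.6 1.8] M [ 0.32 -0.16  0.05] open 0.631 q [ -40.   40.   97.    0.   43. -112.]
SHIFT [-0.000e+00 -1.054e+02  1.000e-01] TURN [-0.03 -0.05 -0.01]
t 5.22 pos [ 503.6 -276.8   74.6] zyaw 72.3 tilt [-0.01  0.03] F [0.5 2.6 1.8] M [ 0.32 -0.16  0.05] open 0.631 q [ -40.   40.   97.    0.   43. -112.]
SHIFT [ -71.9 -105.1  513.7] TURN [-3.00e-02  2.14e+01 -1.00e-02]
```

Emit:
jog_arm(motion=[0, -8, 0, 0, 0, 0, 0, -30, 0, 0, 0, 0, 0, -60, 0, 0, 0, 0, 0, -90, 5, 0, 0, 0, -3, -105, 22, 0, 1, 0, -8, -105, 55, 0, 2.4, 0, -13, -105, 95, 0, 4, 0, -19, -105, 138, 0, 5.8, 0, -25, -105, 181, 0, 7.6, 0, -31, -105, 224, 0, 9.4, 0, -37, -105, 267, 0, 11.2, 0, -43, -105, 310, 0, 13, 0, -49, -105, 353, 0, 14.8, 0, -55, -105, 396, 0, 16.6, 0, -61, -105, 438, 0, 18.3, 0, -67, -105, 475, 0, 19.8, 0, -70, -105, 500, 0, 20.8, 0, -72, -105, 512, 0, 21.4, 0, -72, -105, 514, 0, 21.4, 0, -72, -105, 514, 0, 21.4, 0])

```text
time_s: 7.72
position: [0.5909, 0.2333, 0.1793]
tcp_rot: [[0.776, -0.001, 0.631], [-0.631, -0.001, 0.776], [-0.0, -1.0, -0.001]]
force: [-0.5, -0.5, -3.2]
opening: 0.628
```

Run:
```python
from h import *
go(.5913,.2344,.0816,50.9)
for n in ('scene','wrist'): shot(n,n+'4')
a=cv2.imread('pics/scene4.png')[170:350,210:410];b=cv2.imread('pics/wrist4.png')
cv2.imwrite('pics/c4.png',np.hstack([cv2.resize(a,(400,360)),cv2.resize(b,(384,360))]))
```

```text
t 7.72 pos [590.9 233.3 179.3] zyaw 50.88 tilt [-0.01 -0.07] F [-0.5 -0.5 -3.2] M [-0.02 -0.01  0.11] open 0.628 q [ 12.  35.  84.  -0.  61. -39.]
SHIFT [-0.4 97.7  1.2] TURN [ 0.07 -0.02 -0.01]
```

View pics/c4.png

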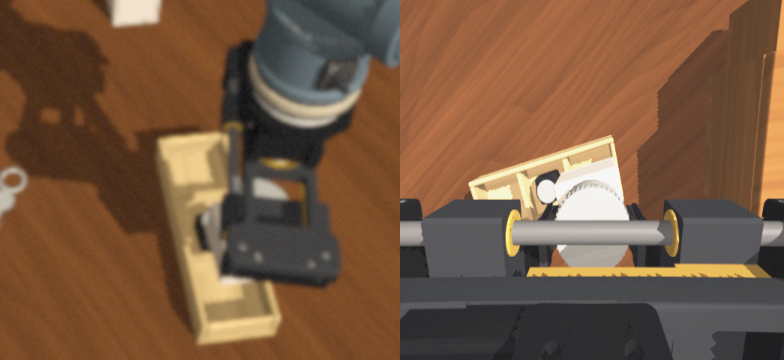

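The jar hangs over the cell. In the wrist half the lid is at (592,222), with a body corner near (620,180) and the caddy rim behind it. I'll check its pose in the hand before lowering.

Run:
```python
from h import *
im,d,K,k1,P=load('wrist4'); q=deproj(d,K,k1,P)[100:215,60:340].reshape(-1,3)
near=np.linalg.norm(q[:,:2]-[.591,.2335],axis=1)<.048
t=q[near&(q[:,2]>.172)&(q[:,2]<.19)]; s=q[near&(q[:,2]>.10)&(q[:,2]<.152)]
print(np.histogram(q[near][:,2],bins=np.arange(0,.2,.01)))
xy=(s[:,:2]*1000).astype(np.float32); print('body',cv2.minAreaRect(xy))
c=q[(q[:,2]>.033)&(q[:,2]<.037)]
print(len(c),cv2.minAreaRect((c[:,:2]*1000).astype(np.float32)))
# caddy edge line fit, -x outer edge
a=np.radians(64.95); n=np.array([np.sin(a),-np.cos(a)]); u=np.array([np.cos(a),np.sin(a)])
r=(c[:,:2]*1000-[562.5,172.8]); print('across',np.percentile(r@n,[.5,99.5]),'along',np.percentile(r@u,[.5,99.5]))
r=(s[:,:2]*1000-[591.3,234.4]); print('jar across',np.percentile(r@n,[.5,50,99.5]),'along',np.percentile(r@u,[.5,50,99.5]))
```

```text
(array([1045,   69,   78,  652,    0,    0,    0,    0,    0,    0,   81,
        161,  187,  215, 1232,  153,  186,  788,  277]), array([0.  , 0.01, 0.02, 0.03, 0.04, 0.05, 0.06, 0.07, 0.08, 0.09, 0.1 ,
       0.11, 0.12, 0.13, 0.14, 0.15, 0.16, 0.17, 0.18, 0.19]))
body ((576.4218139648438, 240.300537109375), (56.25907897949219, 25.399438858032227), 63.91311264038086)
1412 ((561.3807373046875, 172.82899475097656), (209.8450927734375, 72.93527221679688), 64.96454620361328)
across [-37.41032383  28.79436257] along [-104.04344725  104.29104061]
jar across [-28.23208199 -27.30678918  -5.39568647] along [-28.31986947   3.65356293  26.7950098 ]
```

Emit:
jog_arm(motion=[0, 15, 0, 0, 0, 0, 0, 35, 0.5, 0, 0, 0, 0, 55, 1, 0, 0, 0, 0, 70, 1, 0, 0, 0, 0, 80, 1, 0, 0, 0, 0, 87, 1, 0, 0, 0, 0, 92, 1, 0, 0, 0, 0, 96, 1, 0, 0, 0, 0, 97.5, 1, 0, 0, 0, 0, 98, 1, 0, 0, 0])

```text
time_s: 9.07
position: [0.5919, 0.2352, 0.0817]
tcp_rot: [[0.776, 0.0, 0.631], [-0.631, 0.0, 0.776], [0.0, -1.0, 0.0]]
force: [0.6, -0.8, -3.5]
opening: 0.632
```

Run:
```python
from h import *
go(.5913,.2344,.0806,50.9)
for n in ('scene','wrist'): shot(n,n+'5')
a=cv2.imread('pics/scene5.png')[170:350,210:410];b=cv2.imread('pics/wrist5.png')
cv2.imwrite('pics/c5.png',np.hstack([cv2.resize(a,(400,360)),cv2.resize(b,(384,360))]))
```

```text
t 9.07 pos [591.9 235.2  81.7] zyaw 50.91 tilt [0.02 0.02] F [ 0.6 -0.8 -3.5] M [-0.04  0.02 -0.  ] open 0.632 q [ 12.  43.  87.  -0.  50. -39.]
SHIFT [ 0.   1.1 -1.1] TURN [-0.02  0.01  0.02]
```

View pics/c5.png

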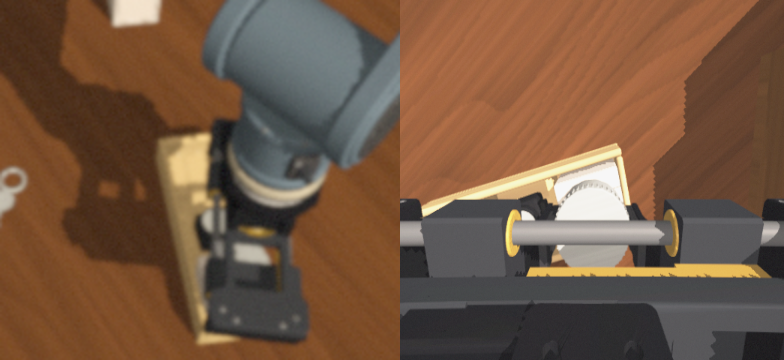

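The jar is inside the cell walls about 1 mm above the floor, with no contact force yet. I'll lower it 1–2 mm and release.

Emit:
jog_arm(motion=[0, 0.7, 0, 0, 0, 0, 0, 1.4, 0, 0, 0, 0, 0, 1.8, 0, 0, 0, 0])

```text
time_s: 9.55
position: [0.5921, 0.2352, 0.0806]
tcp_rot: [[0.776, 0.001, 0.631], [-0.631, 0.0, 0.776], [0.001, -1.0, 0.0]]
force: [-2.4, 0.5, 4.4]
opening: 0.631
```

Emit:
jog_arm(motion=[0, 0, 0, 0, 0, 0, 0, 0, 0, 0, 0, 0, 0, 0, 0, 0, 0, 0, 0, 0, 0, 0, 0, 0, 0, -10, 0, 0, 0, 0, 0, -30, 0, 0, 0, 0, 0, -60, 0, 0, 0, 0, 0, -100, 0, 0, 0, 0, 0, -120, 0, 0, 0, 0, 0, -120, 0, 0, 0, 0], gripper=1)

```text
time_s: 10.8
position: [0.5931, 0.2355, 0.2024]
tcp_rot: [[0.776, 0.005, 0.63], [-0.631, 0.001, 0.776], [0.003, -1.0, 0.004]]
force: [0.5, -1.3, -0.1]
opening: 1.0
```

Run:
```python
from h import *
go(.446,-.1392,.190,-24.4)
for n in ('scene','wrist'): shot(n,n+'6')
a=cv2.imread('pics/scene6.png')[170:350,210:410];b=cv2.imread('pics/wrist6.png')
cv2.imwrite('pics/c6.png',np.hstack([cv2.resize(a,(400,360)),cv2.resize(b,(384,360))]))
```

```text
t 10.8 pos [593.1 235.5 202.4] zyaw 50.91 tilt [0.2  0.24] F [ 0.5 -1.3 -0.1] M [-0.08 -0.06  0.02] open 1.0 q [ 12.  34.  83.   0.  63. -39.]
SHIFT [ 122.    11.2 -383.7] TURN [-3.300e-01  7.531e+01  1.000e-02]
```

View pics/c6.png

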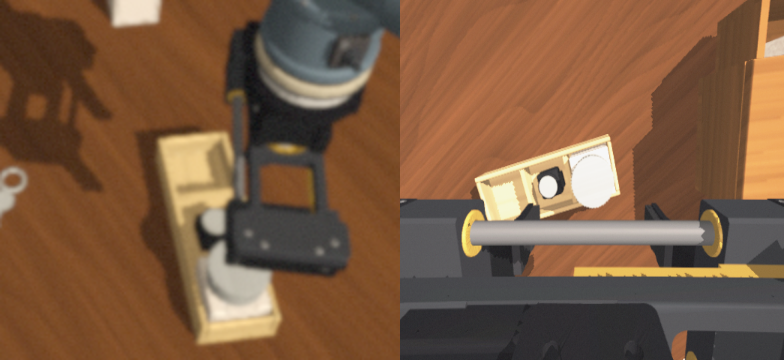

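The short jar stands upright in the end cell, lid at (592,180) in the wrist half. The light is untouched. Now I'll move over the tall jar.

Emit:
jog_arm(motion=[6, 0, -20, 0, 3, 0, 18, 2, -60, 0, 11, 0, 32, 3, -103, 0, 20, 0, 47, 4, -148, 0, 29, 0, 62, 6, -194, 0, 38, 0, 77, 7, -240, 0, 47, 0, 91, 8, -285, 0, 56, 0, 105, 9, -328, 0, 65, 0, 115, 10, -360, 0, 72, 0, 121, 11, -380, 0, 75, 0, 122, 11, -384, 0, 75.3, 0, 122, 11, -384, 0, 75.3, 0])

```text
time_s: 12.4
position: [0.4439, -0.1393, 0.1881]
tcp_rot: [[-0.413, -0.001, 0.911], [-0.911, 0.001, -0.413], [-0.0, -1.0, -0.002]]
force: [0.5, 0.7, 0.1]
opening: 0.998
```

Run:
```python
from h import *
go(.446,-.1392,.098,-24.4)
shot('wrist','wrist7')
im,d,K,k1,P=load('wrist7'); q=deproj(d,K,k1,P)[:215].reshape(-1,3)
near=np.linalg.norm(q[:,:2]-[.446,-.139],axis=1)<.048
t=q[near&(abs(q[:,2]-.099)<.004)]; print(len(t),(t[:,:2].min(0)+t[:,:2].max(0))/2,np.ptp(t[:,:2],axis=0))
s=q[near&(q[:,2]>.006)&(q[:,2]<.071)]; print(len(s),cv2.minAreaRect((s[:,:2]*1000).astype(np.float32)))
```

```text
t 12.4 pos [ 443.9 -139.3  188.1] zyaw -24.38 tilt [-0.03 -0.1 ] F [0.5 0.7 0.1] M [-0.1   0.12  0.02] open 0.998 q [-31.  23. 108.   0.  49.  -7.]
SHIFT [-0.9 90.1  2. ] TURN [ 0.1   0.02 -0.03]
2417 [ 0.44554483 -0.13458009] [0.05644703 0.04856255]
854 ((453.3886413574219, -121.5152816772461), (18.566123962402344, 55.35308074951172), 65.5295639038086)
```

View pics/wrist7.png

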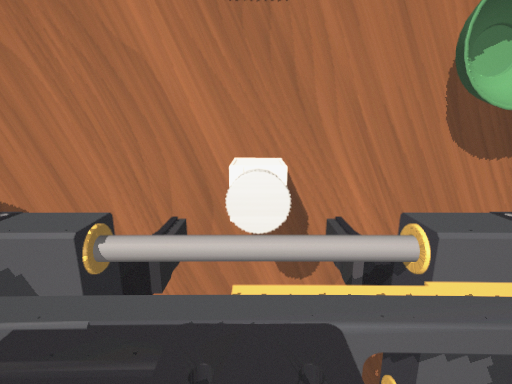

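The tall lid is at (258,200), centred between the fingers. Descending and gripping it.

Emit:
jog_arm(motion=[-1, 10, 1, 0, 0, 0, -1, 30, 2, 0, 0, 0, -1, 52, 2, 0, 0, 0, -1, 72, 2, 0, 0, 0, -1, 84, 2, 0, 0, 0, -1, 89, 2, 0, 0, 0, -1, 90, 2, 0, 0, 0, -1, 90, 2, 0, 0, 0, -1, 90, 2, 0, 0, 0])

```text
time_s: 13.58
position: [0.4469, -0.1399, 0.0992]
tcp_rot: [[-0.413, 0.001, 0.911], [-0.911, -0.001, -0.413], [0.0, -1.0, 0.001]]
force: [-0.1, -0.4, 0.3]
opening: 1.0
```

Emit:
jog_arm(motion=[0, 0, 0, 0, 0, 0, 0, 0, 0, 0, 0, 0, 0, 0, 0, 0, 0, 0, 0, 0, 0, 0, 0, 0, 0, 0, 0, 0, 0, 0, 0, 0, 0, 0, 0, 0], gripper=0)

```text
time_s: 14.32
position: [0.446, -0.1394, 0.0987]
tcp_rot: [[-0.413, -0.001, 0.911], [-0.911, 0.001, -0.413], [-0.0, -1.0, -0.001]]
force: [-1.9, 0.9, 1.5]
opening: 0.636
```

Run:
```python
from h import *
go(.5337,.1112,.205,-25.0)
```

```text
t 14.32 pos [ 446.  -139.4   98.7] zyaw -24.39 tilt [-0.   -0.07] F [-1.9  0.9  1.5] M [-0.03  0.4   0.03] open 0.636 q [-31.  33. 112.  -0.  36.  -7.]
SHIFT [-264.5 -106.3  -23.8] TURN [ 0.07  0.61 -0.  ]
```

Emit:
jog_arm(motion=[0, -8, 0, 0, 0, 0, 0, -30, 0, 0, 0, 0, 0, -60, 0, 0, 0, 0, -6, -90, 0, 0, 0, 0, -25, -105, -2, 0, 0.1, 0, -60, -106, -5, 0, 0.2, 0, -100, -106, -9, 0, 0.3, 0, -140, -106, -13, 0, 0.4, 0, -180, -106, -16, 0, 0.5, 0, -218, -106, -20, 0, 0.6, 0, -245, -106, -22, 0, 0.6, 0, -260, -106, -24, 0, 0.6, 0, -264, -106, -24, 0, 0.6, 0, -264, -106, -24, 0, 0.6, 0, -264, -106, -24, 0, 0.6, 0])

```text
time_s: 16.2
position: [0.5334, 0.1097, 0.2047]
tcp_rot: [[-0.423, -0.001, 0.906], [-0.906, -0.0, -0.423], [0.001, -1.0, -0.0]]
force: [-0.1, 0.4, -4.4]
opening: 0.634
```

Run:
```python
from h import *
go(.5337,.1112,.1047,-25.0)
for n in ('scene','wrist'): shot(n,n+'8')
a=cv2.imread('pics/scene8.png')[170:350,210:410];b=cv2.imread('pics/wrist8.png')
cv2.imwrite('pics/c8.png',np.hstack([cv2.resize(a,(400,360)),cv2.resize(b,(384,360))]))
im,d,K,k1,P=load('wrist8'); q=deproj(d,K,k1,P)[:215].reshape(-1,3)
a=np.radians(64.95); n=np.array([np.sin(a),-np.cos(a)]); u=np.array([np.cos(a),np.sin(a)])
c=q[(q[:,2]>.032)&(q[:,2]<.038)&(np.linalg.norm(q[:,:2]-[.5625,.1728],axis=1)<.13)]
r=(c[:,:2]*1000-[562.5,172.8]); print(len(c),'cad across',np.percentile(r@n,[.5,99.5]),'along',np.percentile(r@u,[.5,99.5]))
near=np.linalg.norm(q[:,:2]-[.5337,.1112],axis=1)<.048
s=q[near&(q[:,2]>.11)&(q[:,2]<.177)]; r=(s[:,:2]*1000-[533.7,111.2]); print(len(s),'jar across',np.percentile(r@n,[.5,50,99.5]),'along',np.percentile(r@u,[.5,50,99.5]))
print(cv2.minAreaRect((s[:,:2]*1000).astype(np.float32)),cv2.minAreaRect((c[:,:2]*1000).astype(np.float32)))
```

```text
t 16.2 pos [533.4 109.7 204.7] zyaw -25.05 tilt [ 0.04 -0.03] F [-0.1  0.4 -4.4] M [-0.06  0.07  0.02] open 0.634 q [-0. 27. 96. -0. 57. 25.]
SHIFT [ -1.5 100.   -0.3] TURN [ 0.03 -0.05  0.04]
2097 cad across [-37.06717521  37.43097862] along [-51.25541879 103.98897052]
2246 jar across [-27.5308382   -0.22301261  27.47014046] along [ 8.93240041 26.52651514 27.14020969]
((541.1964111328125, 127.27759552001953), (19.45801544189453, 55.92920684814453), 65.43293762207031) ((574.1333618164062, 196.82833862304688), (157.49610900878906, 75.01710510253906), 64.87322998046875)
```

View pics/c8.png

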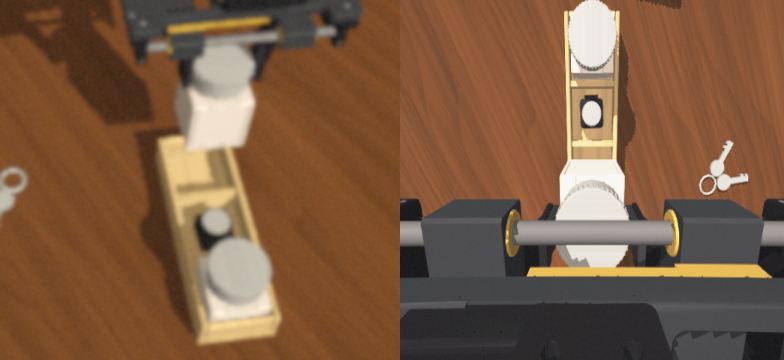

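The tall jar hangs aligned with the empty cell. It is centred across, 1 mm short along, and its yaw is within 0.6°. Lowering it.

Emit:
jog_arm(motion=[-1, 12, 0, 0, 0, 0, -1, 32, 0, 0, 0, 0, -1, 52, 0, 0, 0, 0, -1, 68, 0, 0, 0, 0, -1, 80, 0, 0, 0, 0, -1, 88, 0, 0, 0, 0, -1, 94, 0, 0, 0, 0, -1, 97, 0, 0, 0, 0, -1, 98.5, 0, 0, 0, 0, -1, 98.5, 0, 0, 0, 0])

```text
time_s: 17.55
position: [0.5343, 0.1116, 0.1065]
tcp_rot: [[-0.423, 0.001, 0.906], [-0.906, -0.0, -0.423], [-0.0, -1.0, 0.0]]
force: [0.2, 0.3, -4.6]
opening: 0.635
```

Emit:
jog_arm(motion=[0, 0.5, 0, 0, 0, 0, 0, 1, 0, 0, 0, 0, 0, 1.5, 0, 0, 0, 0, 0, 1.5, 0, 0, 0, 0])

```text
time_s: 18.05
position: [0.5342, 0.1116, 0.1048]
tcp_rot: [[-0.422, 0.0, 0.906], [-0.906, 0.0, -0.422], [-0.0, -1.0, 0.0]]
force: [0.5, -0.2, -3.3]
opening: 0.631
```

Run:
```python
from h import *
go(.5337,.1112,.1047,-25.0)
for n in ('scene','wrist'): shot(n,n+'9')
a=cv2.imread('pics/scene9.png')[170:350,210:410];b=cv2.imread('pics/wrist9.png')
cv2.imwrite('pics/c9.png',np.hstack([cv2.resize(a,(400,360)),cv2.resize(b,(384,360))]))
```

```text
t 18.05 pos [534.2 111.6 104.8] zyaw -24.99 tilt [-0.    0.01] F [ 0.5 -0.2 -3.3] M [-0.05  0.11 -0.03] open 0.631 q [  0.  36. 100.   0.  44.  25.]
SHIFT [ 0.5  0.1 -0.3] TURN [-0.01  0.01 -0.  ]
```

View pics/c9.png

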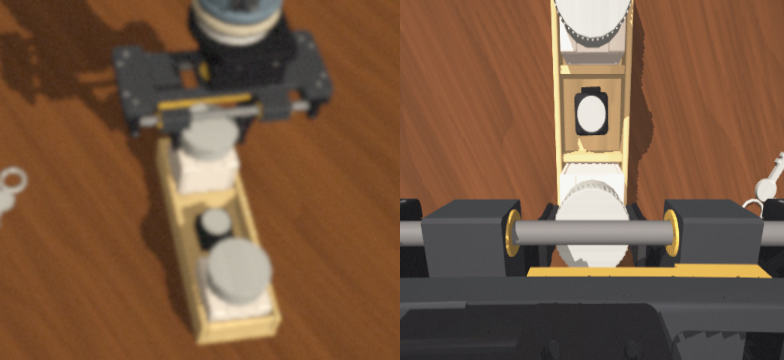

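Both jars are now inside the cell walls. I'll lower the last millimetre, release so the jar settles, and regrip.

Emit:
jog_arm(motion=[0, 0.5, 0, 0, 0, 0, 0, 1, 0, 0, 0, 0, 0, 1, 0, 0, 0, 0])

```text
time_s: 18.52
position: [0.5342, 0.1116, 0.1045]
tcp_rot: [[-0.422, 0.0, 0.906], [-0.906, 0.0, -0.422], [-0.0, -1.0, 0.0]]
force: [-2.5, -0.1, 5.6]
opening: 0.634
```

Emit:
jog_arm(motion=[0, 0, 0, 0, 0, 0, 0, 0, 0, 0, 0, 0, 0, 0, 0, 0, 0, 0, 0, 0, 0, 0, 0, 0], gripper=0.8)

```text
time_s: 19.02
position: [0.5343, 0.1115, 0.1036]
tcp_rot: [[-0.423, 0.0, 0.906], [-0.906, 0.0, -0.423], [-0.0, -1.0, 0.0]]
force: [0.5, 0.8, 0.2]
opening: 0.793
```

Emit:
jog_arm(motion=[0, 0, 0, 0, 0, 0, 0, 0, 0, 0, 0, 0, 0, 0, 0, 0, 0, 0, 0, 0, 0, 0, 0, 0, 0, 0, 0, 0, 0, 0, 0, 0, 0, 0, 0, 0], gripper=0)

```text
time_s: 19.77
position: [0.534, 0.1116, 0.1037]
tcp_rot: [[-0.423, -0.0, 0.906], [-0.906, 0.0, -0.423], [0.0, -1.0, -0.0]]
force: [-0.1, 0.7, 0.2]
opening: 0.637
```

Run:
```python
from h import *
go(.5337,.1112,.1047,-25.0)
```

```text
t 19.77 pos [534.  111.6 103.7] zyaw -24.99 tilt [ 0.   -0.02] F [-0.1  0.7  0.2] M [ 0.02  0.12 -0.01] open 0.637 q [  0.  36. 100.   0.  44.  25.]
SHIFT [ 0.5 -1.  -0.1] TURN [0.02 0.01 0.  ]
```

Regripped with the jar standing free. Turning anticlockwise, with take-up first and then a small rise.

Emit:
jog_arm(motion=[0, 0, 0, 0, -2, 0, 0, 0, 0, 0, -4, 0, 0, 0, 0, 0, -6, 0, 0, 0, 0, 0, -8, 0, 0, -0.1, 0, 0, -10, 0, 0, -0.2, 0, 0, -12, 0, 0, -0.3, 0, 0, -14, 0, 0, -0.4, 0, 0, -16, 0])

```text
time_s: 20.78
position: [0.5341, 0.1117, 0.104]
tcp_rot: [[-0.154, -0.0, 0.988], [-0.988, 0.0, -0.154], [-0.0, -1.0, -0.0]]
force: [-0.3, -1.2, -2.5]
opening: 0.633
```

Run:
```python
from h import *
go(.534,.1116,.1037,-5.0)
```

```text
t 20.77 pos [534.1 111.7 104. ] zyaw -8.87 tilt [-0.02 -0.01] F [-0.3 -1.2 -2.5] M [-0.14  0.01 -0.37] open 0.633 q [  0.  36. 100.   0.  44.   9.]
SHIFT [ 0.1  0.3 -0.1] TURN [ 0.01 -3.87 -0.02]
```

Emit:
jog_arm(motion=[0, -0.1, 0, 0, -3, 0, 0, -0.3, 0, 0, -6, 0, 0, -0.4, 0, 0, -9, 0, 0, -0.5, 0, 0, -12, 0, 0, -0.7, 0, 0, -15, 0, 0, -0.8, 0, 0, -18, 0])

```text
time_s: 21.52
position: [0.534, 0.1123, 0.1046]
tcp_rot: [[0.159, -0.0, 0.987], [-0.987, 0.001, 0.159], [-0.001, -1.0, -0.0]]
force: [-0.1, 1.5, -3.3]
opening: 0.637
```

Run:
```python
from h import *
go(.534,.1116,.1037,-5.0)
```

```text
t 21.52 pos [534.  112.3 104.6] zyaw 9.15 tilt [-0.07 -0.  ] F [-0.1  1.5 -3.3] M [ 0.24 -0.01 -0.32] open 0.637 q [  0.  36. 100.   0.  44.  -9.]
SHIFT [ 0.7  0.9 -0.1] TURN [ 1.000e-02  1.415e+01 -7.000e-02]
```

Emit:
jog_arm(motion=[0, -0.1, 0, 0, -3, 0, 0, -0.3, 0, 0, -6, 0, 0, -0.4, 0, 0, -9, 0, 0, -0.5, 0, 0, -12, 0, 0, -0.7, 0, 0, -15, 0])

```text
time_s: 22.15
position: [0.5336, 0.1125, 0.1051]
tcp_rot: [[0.409, -0.001, 0.912], [-0.912, 0.002, 0.409], [-0.002, -1.0, -0.0]]
force: [-0.4, 3.0, -5.3]
opening: 0.635
```

Run:
```python
from h import *
go(.534,.1116,.1037,-5.0)
shot('wrist','wrist10')
```

```text
t 22.15 pos [533.6 112.5 105.1] zyaw 24.15 tilt [-0.11 -0.03] F [-0.4  3.  -5.3] M [ 0.48 -0.01 -0.25] open 0.635 q [  0.  36. 100.   0.  44. -24.]
SHIFT [ 1.   1.4 -0. ] TURN [ 0.05 29.15 -0.1 ]
```

View pics/wrist10.png

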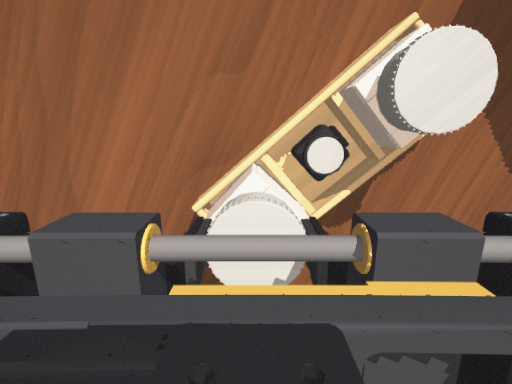

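The jar's body is held by its cell, at (255,190), while the lid turns. 49° turned so far and the torque is falling. Continuing in smaller steps.

Emit:
jog_arm(motion=[0, 0, 0, 0, -2, 0, 0, 0, 0, 0, -4, 0, 0, -0.1, 0, 0, -6, 0, 0, -0.2, 0, 0, -8, 0])

```text
time_s: 22.7
position: [0.5338, 0.1119, 0.1058]
tcp_rot: [[0.532, -0.001, 0.847], [-0.847, 0.001, 0.532], [-0.001, -1.0, -0.0]]
force: [-1.1, 4.3, -3.7]
opening: 0.635
```

Run:
```python
from h import *
go(.534,.1116,.1037,-5.0)
```

```text
t 22.7 pos [533.8 111.9 105.8] zyaw 32.12 tilt [-0.05 -0.01] F [-1.1  4.3 -3.7] M [ 0.87  0.2  -0.19] open 0.635 q [  0.  36. 100.   0.  44. -32.]
SHIFT [ 0.4  2.1 -0. ] TURN [ 3.000e-02  3.712e+01 -5.000e-02]
```

Emit:
jog_arm(motion=[0, 0, 0, 0, -2, 0, 0, -0.1, 0, 0, -4, 0, 0, -0.2, 0, 0, -6, 0])

```text
time_s: 23.08
position: [0.535, 0.1107, 0.1065]
tcp_rot: [[0.619, 0.002, 0.786], [-0.786, -0.002, 0.619], [0.002, -1.0, 0.0]]
force: [0.3, 0.5, 0.0]
opening: 0.636
```

Run:
```python
from h import *
go(.534,.1116,.1037,-5.0)
```

```text
t 23.07 pos [535.  110.7 106.5] zyaw 38.22 tilt [0.14 0.02] F [0.3 0.5 0. ] M [-0.09  0.    0.03] open 0.636 q [  0.  36. 100.  -0.  44. -38.]
SHIFT [-1.4  2.8 -0.3] TURN [-0.08 43.22  0.13]
```

The torque fell to zero at 63° of wrist turn, about 57° relative to the jar, with a 2.8 mm rise. The thread has let go. I'll lift a little and check that no jar weight comes along.

Emit:
jog_arm(motion=[0, -1, 0, 0, 0, 0, 0, -2, 0, 0, 0, 0, 0, -3, 0, 0, 0, 0, 0, -4, 0, 0, 0, 0])

```text
time_s: 23.58
position: [0.5343, 0.1114, 0.1102]
tcp_rot: [[0.616, 0.0, 0.788], [-0.788, -0.0, 0.616], [0.0, -1.0, 0.0]]
force: [0.1, -0.1, -0.5]
opening: 0.633
```

Run:
```python
from h import *
go(.535,.1107,.1477,38.2)
```

```text
t 23.57 pos [534.3 111.4 110.2] zyaw 38.01 tilt [0.02 0.01] F [ 0.1 -0.1 -0.5] M [-0.14 -0.01  0.04] open 0.633 q [  0.  35. 100.  -0.  44. -38.]
SHIFT [  1.  -37.5   0.1] TURN [-0.01 -0.19  0.02]
```

Only about 0.5 N, the lid's own weight. Lifting straight up.

Emit:
jog_arm(motion=[0, -3, 0, 0, 0, 0, 0, -7, 0, 0, 0, 0, 0, -12, 0, 0, 0, 0, 0, -17, 0, 0, 0, 0, 0, -22, 0, 0, 0, 0, 0, -27, 0, 0, 0, 0, 0, -31, 0, 0, 0, 0, 0, -34, 0, 0, 0, 0, 0, -36, 0, 0, 0, 0, 0, -37, 0, 0, 0, 0, 0, -37, 0, 0, 0, 0, 0, -37, 0, 0, 0, 0])

```text
time_s: 25.08
position: [0.5341, 0.1115, 0.1469]
tcp_rot: [[0.616, -0.0, 0.788], [-0.788, -0.0, 0.616], [-0.0, -1.0, -0.0]]
force: [0.0, 0.4, -0.4]
opening: 0.63
```

Run:
```python
from h import *
go(.535,.1107,.1477,38.2)
for n in ('scene','side','wrist'): shot(n,n+'11')
a=cv2.imread('pics/scene11.png')[180:350,250:410];b=cv2.imread('pics/side11.png')[100:225,170:300]
cv2.imwrite('pics/c11.png',np.hstack([cv2.resize(a,(380,404)),cv2.resize(b,(420,404))]))
```

```text
t 25.07 pos [534.1 111.5 146.9] zyaw 38.01 tilt [-0.01 -0.01] F [ 0.   0.4 -0.4] M [-0.07 -0.03 -0.  ] open 0.63 q [  0.  32.  99.  -0.  49. -38.]
SHIFT [ 1.2 -0.8  0.2] TURN [ 0.01 -0.19 -0.01]
```

View pics/c11.png

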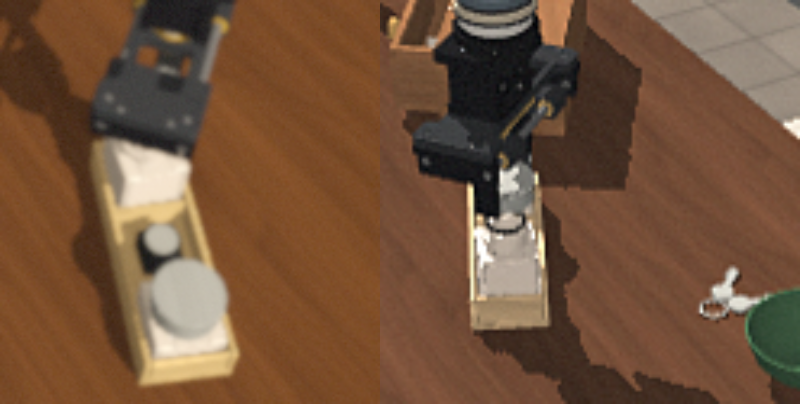

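View pics/wrist11.png

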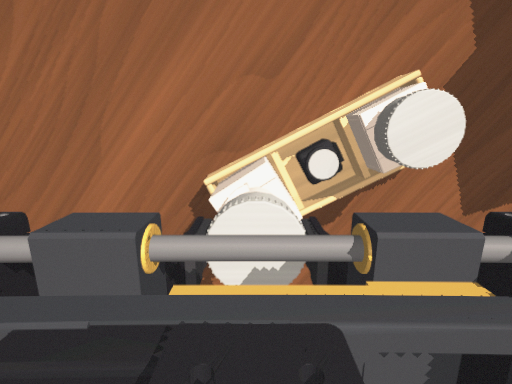

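The side view shows the black rubber ring of the open neck at (505,222), with the lid held clear above it. The jar is seated in its cell. One numeric check, then I'll hand in.

Run:
```python
from h import *
im,d,K,k1,P=load('wrist11'); q=deproj(d,K,k1,P)[:232].reshape(-1,3)
n=np.linalg.norm(q[:,:2]-[.534,.1115],axis=1)<.04
h,b=np.histogram(q[n][:,2],bins=np.arange(.0,.16,.004)); print([(round(x,3),int(c)) for x,c in zip(b,h) if c>20])
t=q[n&(q[:,2]>.143)]; A=np.c_[t[:,:2],np.ones(len(t))]; co=np.linalg.lstsq(A,t[:,2],rcond=None)[0]; print('lid top z',np.median(t[:,2]),'tilt deg',np.degrees(co[:2]))
s=q[n&(abs(q[:,2]-.074)<.006)]; A=np.c_[s[:,:2],np.ones(len(s))]; print('shoulder',len(s),np.median(s[:,2]),np.degrees(np.linalg.lstsq(A,s[:,2],rcond=None)[0][:2]))
n=np.linalg.norm(q[:,:2]-[.5913,.2344],axis=1)<.035; t=q[n&(q[:,2]>.072)]; print('short top',np.median(t[:,2]))
print(bot.hand_in())
```

```text
[(np.float64(0.0), 23), (np.float64(0.004), 253), (np.float64(0.008), 30), (np.float64(0.012), 30), (np.float64(0.016), 34), (np.float64(0.02), 35), (np.float64(0.024), 41), (np.float64(0.028), 301), (np.float64(0.032), 299), (np.float64(0.036), 94), (np.float64(0.04), 41), (np.float64(0.044), 39), (np.float64(0.048), 43), (np.float64(0.052), 44), (np.float64(0.056), 48), (np.float64(0.06), 44), (np.float64(0.064), 60), (np.float64(0.068), 60), (np.float64(0.072), 1277), (np.float64(0.076), 32), (np.float64(0.08), 32), (np.float64(0.084), 110), (np.float64(0.088), 69), (np.float64(0.124), 165), (np.float64(0.128), 186), (np.float64(0.132), 162), (np.float64(0.136), 114), (np.float64(0.14), 222), (np.float64(0.144), 509), (np.float64(0.148), 2062)]
lid top z 0.14868229176865072 tilt deg [ 0.70890868 -0.82809511]
shoulder 1369 0.0736257501481038 [ 0.31763502 -0.015917  ]
short top 0.0807147031516883
the job is handed in; nothing more can be done
None
```

I finished the task and handed it in at about 25 s of the 67 s allowed. Both jars stand in the caddy's end cells. The taller jar's lid is off and held over its open mouth.

- **Placing:** I put the shorter jar in the far end cell (top at 80.7 mm, 81 expected) and the taller one in the near end cell (shoulder at 73.6 mm, 74 expected). Both still had their lids on tight.
- **Unscrewing:** I released and regripped the taller jar's lid, then turned it 63° anticlockwise. That is about 57° relative to the jar, allowing for the play in its cell. I stopped when the turning torque fell to zero, after a rise of nearly 3 mm.
- **Lifting:** I raised the lid straight up, carrying only about 0.5 N, the lid's own weight. Its top is at 148.7 mm, so its lower edge is about 24 mm above the mouth.
- **Last checks:** The tool's measured tilt is under 0.05°. A rough plane fit to depth points at the lid's top gave about 1°; it included points on the lid's edge, so I trust the tool reading more. The side view shows the open neck with the lid clear above it. The light and keys look undisturbed in the last pictures; I did not re-measure them, the bowl or the shoehorn.

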